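# Mount the toroidal transformer on the amplifier chassis

## Task

Mount the transformer on the upright bolt of the amplifier chassis: thread the square insulating plate over the bolt first, flat on the chassis, then the toroidal transformer, then the steel clamping ring, and last the end cap, mouth down over the end of the bolt. Lower each part on gently rather than dropping it, so that it lies flat on the one beneath, and let go of it before the next. Leave everything else on the bench where it is.

Things in the scene. Friction and masses are not known exactly. Their poses are not given: they have to be found in the camera images.
- chassis: amplifier chassis, fixed: aluminium box 160 (x) x 140 (y) x 30 mm. A plain steel bolt, diameter 10 mm, round-ended, stands upright at its centre, from the top face (30 mm above the origin) to 90 mm above the origin. Small parts up to 22 mm tall stand on the top face along its +x edge, 57 mm or more from the bolt. Origin: centre of the underside, on the bolt axis; z up
- square_plate: insulating plate, dark brown, square, 60 x 60 mm, 10 mm thick, with a round 22 mm hole in the middle. Lies flat. Origin: centre of the underside; x and y along its sides, z up
- toroid: toroidal transformer, a copper-wound ring: outer diameter 64 mm (65 over the windings), hole 26 mm, height 28 mm, about 0.3 to 0.5 kg. Lies flat. Origin: centre of the underside, z up
- clamp_ring: clamping ring of plain steel: outer diameter 52 mm, hole 20 mm, thickness 8 mm. Lies flat. Origin: centre of the underside, z up
- end_cap: end cap, a small light grey plastic cylinder with a closed top: diameter 32 mm, height 28 mm; its underside is open, a bore 20 mm wide and 20 mm deep. Stands mouth down. Origin: centre of the underside, z up
- pedal: effects pedal, bystander: purple box 120 x 130 x 42 mm with knobs and switches on top, 62 mm high in all. Origin: centre of the underside
- parts_box: open clear plastic box with steel spacers in it, bystander: 55 x 55 x 22 mm. Origin: centre of the underside
- flux_jar: amber glass jar with a black cap, bystander: diameter 40 mm, height 48 mm. Origin: centre of the underside
- knob: loose control knob, black on a metal skirt, bystander: diameter 24 mm, height 17 mm. Origin: centre of the underside
- footswitch: loose footswitch, bystander: blue block 18 x 18 x 18 mm with a metal bush and plunger, 36 mm high in all. Origin: centre of the underside
Things that resemble listed ones, but are neither listed nor needed, are in the scene too. Several things have the shape of the toroid; the one meant has the colours described above.

How it is judged:
On the way, in this order (a step that is already met when the one before it is completed fails the run):
1. the square plate lies flat on the chassis, over the bolt, and is let go (horizontal distance between square_plate and chassis below 0.01 m and z of square_plate in the frame of chassis between 0.026 and 0.034 m and angle between square_plate's own z axis and vertical below 0.1 rad and contact force between the fingers and square_plate below 0.1 N), for 0.2 s.
2. the transformer lies flat on the square plate, over the bolt, and is let go (horizontal distance between each of square_plate, toroid and chassis below 0.01 m and z of square_plate in the frame of chassis between 0.026 and 0.034 m and angle between each of square_plate, toroid's own z axis and vertical below 0.1 rad and z of toroid in the frame of chassis between 0.036 and 0.044 m and contact force between the fingers and toroid below 0.1 N), for 0.2 s.
3. the clamping ring lies flat on the transformer, over the bolt, and is let go (horizontal distance between each of square_plate, toroid, clamp_ring and chassis below 0.01 m and z of square_plate in the frame of chassis between 0.026 and 0.034 m and angle between each of square_plate, toroid, clamp_ring's own z axis and vertical below 0.1 rad and z of toroid in the frame of chassis between 0.036 and 0.044 m and z of clamp_ring in the frame of chassis between 0.064 and 0.072 m and contact force between the fingers and clamp_ring below 0.1 N), for 0.2 s.
At the end, for the whole second after the job is handed in: On the bolt lie, from below, square plate, transformer, clamping ring, end cap: each within 10 mm of the bolt's axis, upright within 0.1 rad, underside within 4 mm of its seat (30, 40, 68, 76 mm above the chassis underside), released, at rest (under 0.02 m/s) (horizontal distance between each of square_plate, toroid, clamp_ring, end_cap and chassis below 0.01 m and z of square_plate in the frame of chassis between 0.026 and 0.034 m and angle between each of square_plate, toroid, clamp_ring, end_cap's own z axis and vertical below 0.1 rad and z of toroid in the frame of chassis between 0.036 and 0.044 m and z of clamp_ring in the frame of chassis between 0.064 and 0.072 m and z of end_cap in the frame of chassis between 0.072 and 0.08 m and linear speed of each of square_plate, toroid, clamp_ring, end_cap below 0.02 m/s); the robot touches nothing.
It fails at once if a bystander (pedal, parts box, jar, knob, footswitch) is moved by more than 30 mm (distance of any of pedal, parts_box, flux_jar, knob, footswitch from where it was at the start of the episode above 0.03 m).
It fails at once if one of the four parts is dropped (faster than 0.6 m/s while the fingers do not touch it) ((linear speed of square_plate above 0.6 m/s and contact force between the fingers and square_plate below 0.01 N) or (linear speed of toroid above 0.6 m/s and contact force between the fingers and toroid below 0.01 N) or (linear speed of clamp_ring above 0.6 m/s and contact force between the fingers and clamp_ring below 0.01 N) or (linear speed of end_cap above 0.6 m/s and contact force between the fingers and end_cap below 0.01 N)).
It also fails if it takes over 104 s, if anything falls off the work surface, if the arm or the gripper's body presses on something with over 40 N, if the wrist force passes 120 N, or if a joint passes its speed limit or range.

## Robot

A 7-joint arm with a two-finger parallel gripper is mounted at the origin on the work surface. World frame = base frame: x ahead of the robot, y to its left, z up, the work surface at z = 0. Lengths are in m, angles in rad, forces in N, time in s.
With the tool pointing down it reaches from about 0.425 to 1.025 m from the base axis. Payload 9.4 kg.
Tool frame: the origin (TCP) lies at the very end of the fingers, on their centre line; the grasp point (between the pads) lies 19 mm behind it; z points along the fingers, y is the line along which they close (so a half turn about z gives the same grasp; the last joint's range is limited). The gripper opens to 93 mm and grips with 3 to 60 N. Pads are 15 mm wide; open, the fingers measure 128 mm over their backs; the gripper's body (75 mm by 188 mm) begins 65 mm behind the grasp point.
Start: joints at [1.182, 0.599, -0.003, 1.599, 0.002, 0.943, -0.08], TCP at [0.222, -0.69, 0.219] pointing down, gripper open.
Joint ranges: [-2.57, 2.57], [-0.35, 1.97], [-1.29, 1.29], [0.11, 2.56], [-1.05, 4.19], [0.11, 1.86], [-2.63, 2.63]. Speed limits (rad/s): [2.22, 2.22, 3.01, 3.01, 3.14, 3.14, 3.14].

## Interface

Orientations are given as a rotation vector (axis times angle).
In Python, from rig import observe, camera, close_job gives the robot as it stands. The module is installed in compiled form; this text tells all that it offers.
- The arm moves only by the shell command python3 -m creep 'ROWS'. ROWS is a JSON object of lists of equal length, an entry for each row: "jaw": the opening, from 0 (shut) to 1 (fully open); "delta_pos": the shift along the tool's x, y, z in units of 40 mm (1.0 is 40 mm), a list of three; "yaw": the turn about the tool's z in units of 5 degrees (1.0 is 5 degrees). A call has 1 to 8 rows; each row shifts and turns the commanded pose from where the row before left it, along the tool's axes as they then stand; what a row does not reach is not made up. A row lasts 1/10 s, in which the tool goes at most 50 mm and 8.59 degrees, less where a joint would pass 70% of its speed; a pose out of reach is approached as far as the arm can. A call is refused whole if a number of a shift passes 1 or a number of a turn 1, either way. A call with a gripper value outside its range is refused whole. The fingers move at their own pace and stop on an object; the grip force is fixed at half the most. Time passes only in rows, so rows that do not move let the fingers close. It gives the time, the measured TCP pose, the force, the opening and the grip force at its end, in the units of the state.
- observe(): the state, without advancing time (a new reading comes with each control period).
- camera(name): name is "side" or "top" or "wrist"; returns a dict with "img" (400x640x3 uint8, red, green, blue), "fx", "fy", "cx", "cy" (pixels), "R" (3x3) and "t" (3): a world point X has camera coordinates R X + t; the wrist camera has in their place "hand_eye" (4x4, takes a point from camera to tool coordinates, whose origin is the TCP and whose axes are the flange's). Camera axes: x right, y down, z forward; pixel columns grow to the right and rows downward; lengths in m; the calibration is good to about 2 mm. The wrist camera is an equidistant fisheye: a pixel r from the principal point sees the ray r / f radians off the axis. A picture is of the moment at which its call begins: read the wrist's pose just before it. There is no depth.
- close_job(): hands the job in; it is judged then, once.
The state is a dict: "clock": time; "qpos": joint angles; "joint_velocities": joint speeds; "tau": joint torques, N m; "ee_pos": TCP position; "tcp_rot": TCP orientation; "wrist_force": force on the tool from outside, world axes, zero at the start; "wrist_torque": the same for the moment, N m; "gripper_width": opening from 0.0 (shut) to 1.0 (fully open); "grasp_force": force on a finger pad.
Only numpy, scipy, OpenCV 4.12 (cv2) and the standard library are available. Lean on these libraries where they do the work, as an engineer would, in place of code of your own. Each camera call takes 0.05 s, during which the arm holds its last target. There are 200 camera calls.

## Working session

There is one attempt and no reset: what is moved stays moved. The work goes in short steps, Python scripts to look and compute and a shell command to move; the robot and the scene stay as the last step left them, time stands still between calls to the robot, and variables do not carry over. Pictures are saved under pics/ and viewed, at most 17 in all, crops included, and the job is handed in when it is done.

```bash
mkdir -p pics
python3 - <<'E'
from rig import observe,camera
import cv2,json,pickle
s=observe();print(s)
for n in("top","side"):
    c=camera(n);cv2.imwrite(f"pics/{n}0.png",c["img"][:,:,::-1]);pickle.dump(c,open(n+"0.pkl","wb"))
    print(n,c["fx"],c["cx"],c["cy"],c["R"],c["t"])
c=camera("wrist");print(c["hand_eye"],c["fx"],c["fy"],c["cx"],c["cy"])
E
```

```text
{'clock': 0.0, 'qpos': array([ 1.18228712,  0.60013142, -0.0025016 ,  1.60009987,  0.00179653,
        0.94290081, -0.07979044]), 'joint_velocities': array([-8.37218063e-04, -1.21840602e-03,  1.30142685e-03,  5.92362105e-04,
        7.88032430e-04, -4.25252250e-04,  3.65327838e-05]), 'tau': array([-2.14919855e-03, -7.65074658e+01,  1.49654735e+00, -2.52344853e+01,
       -5.24139125e-02,  1.68800406e-02,  1.47738083e-04]), 'ee_pos': array([ 0.22223052, -0.689603  ,  0.21776674]), 'tcp_rot': array([-3.10201448e+00, -4.87625346e-01,  6.23902301e-04]), 'wrist_force': array([-0.19704966, -0.37659425, -0.27930912]), 'wrist_torque': array([ 0.02570119,  0.03484527, -0.04623486]), 'grasp_force': 0.0, 'gripper_width': 0.9964284775962496}
top 469.0495667131039 318.05550090996496 193.2876355239526 [[ 0.02046642 -0.99978325 -0.00381953]
 [-0.98489854 -0.0195045  -0.17203033]
 [ 0.17191855  0.00728269 -0.98508425]] [-0.0057991   0.55412407  1.16481231]
side 370.6336049285109 326.25278167502546 197.33141468362976 [[-0.67810226 -0.73494635 -0.00558471]
 [-0.54156873  0.50478947 -0.67222831]
 [ 0.49687084 -0.45281503 -0.74032284]] [0.39976937 0.34660557 0.48584713]
[[-1.99382659e-04 -9.65716184e-01 -2.59600100e-01  7.10293627e-02]
 [ 9.99999902e-01 -2.94947725e-04  3.29172259e-04 -4.45748966e-04]
 [-3.94455437e-04 -2.59600009e-01  9.65716149e-01 -1.65694048e-01]
 [ 0.00000000e+00  0.00000000e+00  0.00000000e+00  1.00000000e+00]] 309.70691628693146 309.70691628693146 319.48040389460454 201.2378620109357
```

View pics/top0.png

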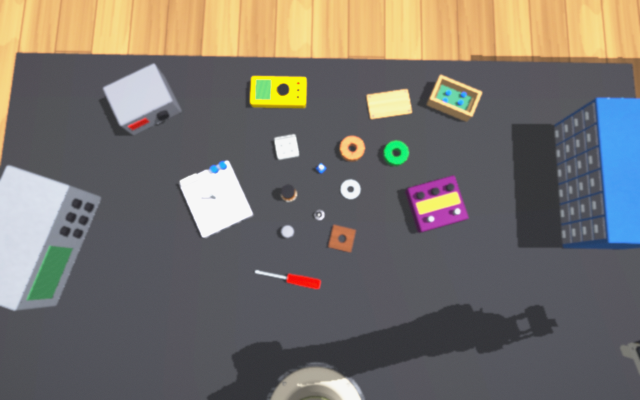

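View pics/side0.png

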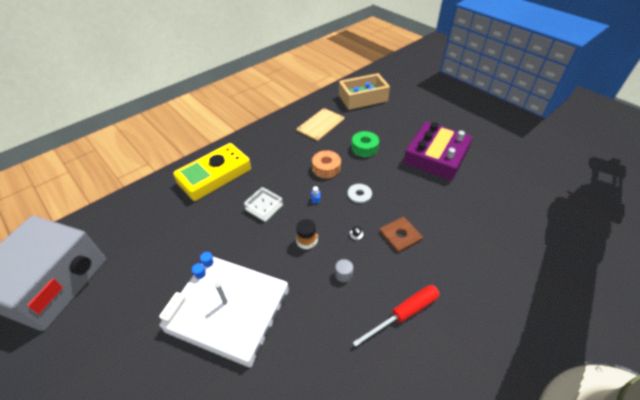

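Run:
```python
import cv2,numpy as np
a=cv2.imread("pics/top0.png");b=cv2.imread("pics/side0.png")
def cr(i,x,y,w,h,W=400,H=300): return cv2.resize(i[y:y+h,x:x+w],(W,H),interpolation=cv2.INTER_CUBIC)
g=np.vstack([np.hstack([cr(a,170,150,100,75),cr(b,160,240,136,102)]),np.hstack([cr(a,310,125,120,90),cr(a,260,185,120,90)])])
cv2.imwrite("pics/crop1.png",g)
```

```text
(no output)
```

View pics/crop1.png

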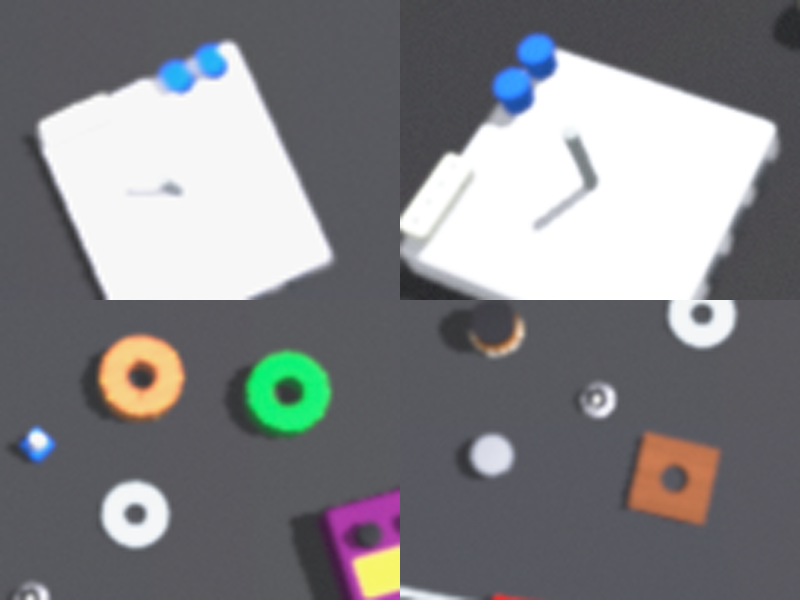

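```bash
cat > h.py <<'E'
import cv2,numpy as np,pickle
from scipy.spatial.transform import Rotation as Ro
def ray(c,p):
    d=np.array([(p[0]-c["cx"])/c["fx"],(p[1]-c["cy"])/c["fy"],1.]);R=np.array(c["R"])
    return -R.T@np.array(c["t"]),R.T@d
def onz(c,p,z):
    o,d=ray(c,p);return o+d*(z-o[2])/d[2]
def tri(rs):
    A=0;b=0
    for o,d in rs:
        d=d/np.linalg.norm(d);M=np.eye(3)-np.outer(d,d);A=A+M;b=b+M@o
    X=np.linalg.solve(A,b)
    return X,max(np.linalg.norm(np.cross(X-o,d/np.linalg.norm(d))) for o,d in rs)
def blob(mask,near,r=45):
    m=mask.astype(np.uint8);cs,_=cv2.findContours(m,cv2.RETR_EXTERNAL,cv2.CHAIN_APPROX_NONE)
    best=None
    for k in cs:
        if cv2.contourArea(k)<25: continue
        M=cv2.moments(k);p=np.array([M["m10"],M["m01"]])/M["m00"];d=np.hypot(*(p-near))
        if d<r and(best is None or d<best[0]):best=(d,p,k)
    return best[1],best[2]
def go(s,x,y=None,yaw=None):
    """remaining shift in tool units, and yaw (5deg units) to bring tool y-axis to world angle yaw (mod 180)"""
    R=Ro.from_rotvec(s["tcp_rot"]).as_matrix();d=R.T@(np.array(x)-s["ee_pos"])/.04
    a=np.degrees(np.arctan2(R[1,1],R[0,1]));return d.round(2),a
E
python3 - <<'E'
from h import *
T=pickle.load(open("top0.pkl","rb"));S=pickle.load(open("side0.pkl","rb"))
def masks(c,kind):
    im=cv2.cvtColor(c["img"],cv2.COLOR_RGB2HSV);h,s,v=[im[...,i].astype(int) for i in range(3)]
    if kind=="col":return (h<20)&(s>90)&(v>90)
    if kind=="lite":return (v>130)&(s<60)
for n,k,pt,ps in[("plate","col",(342,238),(400,233)),("toroid","col",(352,148),(326,163)),("ring","lite",(350,189),(360,193)),("cap","lite",(287,231),(344,271)),("knob","lite",(319,214),(357,233))]:
    p,k1=blob(masks(T,k),pt);q,k2=blob(masks(S,k),ps)
    X,e=tri([ray(T,p),ray(S,q)]);print(n,p.round(1),q.round(1),X.round(4),"err",round(e,4),cv2.contourArea(k1))
    if n=="plate":print(cv2.minAreaRect(k1),[onz(T,c,.01)[:2].round(3) for c in cv2.boxPoints(cv2.minAreaRect(k1))])
tip=tri([ray(T,(211.3,196.2)),ray(S,(218.1,284.9))]);print("tip",tip)
print("base",onz(T,(215,197.2),.03),onz(S,(224.6,303),.03))
p,k=blob(masks(T,"lite"),(215,198));print(p,cv2.minAreaRect(k),[onz(T,c,.03)[:2].round(3) for c in cv2.boxPoints(cv2.minAreaRect(k))])
for n,p in dict(jar=(289,193),fs=(321,168),box=(287,147),pedal=(437,204),green=(396,153)).items():print(n,onz(T,p,.02).round(3))
E
```

```text
plate [341.5 238.1] [400.9 233.4] [ 0.441  -0.0589  0.0124] err 0.0015 516.0
((341.5882263183594, 238.14707946777344), (24.01102638244629, 23.283418655395508), 14.03624439239502) [array([ 0.42 , -0.021]), array([ 0.479, -0.035]), array([ 0.465, -0.096]), array([ 0.406, -0.082])]
toroid [351.7 147.9] [325.9 163.6] [ 0.684  -0.0837  0.0174] err 0.002 499.5
ring [350.1 188.8] [359.4 192.5] [ 0.5734 -0.0805  0.0095] err 0.0015 318.0
cap [287.3 230.9] [344.  266.6] [0.4557 0.0824 0.0292] err 0.0014 118.5
knob [320.  215.2] [357.  234.4] [ 0.5023 -0.0012  0.001 ] err 0.001 63.0
tip (array([0.53444107, 0.27144289, 0.09176852]), np.float64(0.000895572042986904))
base [0.54150364 0.27555294 0.03      ] [0.53823716 0.27368253 0.03      ]
[215.200916   199.63727415] ((215.12327575683594, 198.17123413085938), (63.97393035888672, 57.02204132080078), 65.55604553222656) [array([0.583, 0.381]), array([0.65 , 0.248]), array([0.495, 0.17 ]), array([0.431, 0.302])]
jar [0.558 0.082 0.02 ]
fs [ 0.628 -0.001  0.02 ]
box [0.684 0.092 0.02 ]
pedal [ 0.537 -0.308  0.02 ]
green [ 0.673 -0.201  0.02 ]
```

```bash
python3 -m creep '{"jaw":[1,1,1,1,1,1,1],"delta_pos":[[0,0,0],[0,0,0],[0,0,0],[0,0,0],[0,0,0],[0,0,0],[0,0,0]],"yaw":[1,1,1,1,1,1,0.24]}'
python3 -m creep '{"jaw":[1,1,1,1,1,1,1,1],"delta_pos":[[0.1,-1,0],[0.1,-1,0],[0.1,-1,0],[0.1,-1,0],[0.1,-1,0],[0.1,-1,0],[0.1,-1,0],[0.1,-1,0]],"yaw":[0,0,0,0,0,0,0,0]}'
python3 -m creep '{"jaw":[1,1,1,1,1,1,1,1],"delta_pos":[[0.1,-1,0],[0.1,-1,0],[0.1,-1,0],[0.1,-1,0],[0.1,-1,0],[0.1,-1,0],[0.1,-1,0],[0.1,-1,0]],"yaw":[0,0,0,0,0,0,0,0]}'
python3 -m creep '{"jaw":[1,1,1],"delta_pos":[[0.1,-0.6,0],[0,0,0],[0,0,0]],"yaw":[0,0,0]}'
cat >> h.py <<'E'
def wr(s,c):
    """wrist camera centre and pixel->world ray function"""
    H=np.array(c["hand_eye"]);R=Ro.from_rotvec(s["tcp_rot"]).as_matrix()
    o=R@H[:3,3]+s["ee_pos"];Q=R@H[:3,:3]
    def f(p):
        u=np.array([p[0]-c["cx"],p[1]-c["cy"]]);r=np.hypot(*u)+1e-9;th=r/c["fx"]
        return o,Q@np.array([*(u/r*np.sin(th)),np.cos(th)])
    return f
def pl(f,p,z):
    o,d=f(p);return o+d*(z-o[2])/d[2]
def proj(s,c,X):
    H=np.array(c["hand_eye"]);R=Ro.from_rotvec(s["tcp_rot"]).as_matrix()
    x=H[:3,:3].T@(R.T@(np.array(X)-s["ee_pos"])-H[:3,3]);n=np.hypot(x[0],x[1])+1e-9;th=np.arctan2(n,x[2])
    return np.array([c["cx"],c["cy"]])+c["fx"]*th*x[:2]/n
E
python3 - <<'E'
from h import *
from rig import *
s=observe();c=camera("wrist");pickle.dump((s,c),open("w1.pkl","wb"))
cv2.imwrite("pics/w1.png",c["img"][:,:,::-1]);print(s["clock"],go(s,(.441,-.059,.22)))
E
```

```text
clock: 0.85
ee_pos: [0.2225, -0.6898, 0.2182]
tcp_rot: [-3.119, 0.367, 0.001]
wrist_force: [-0.2, -0.4, 0.9]
gripper_width: 0.998
grasp_force: 0.0
clock: 1.65
ee_pos: [0.3276, -0.3845, 0.2187]
tcp_rot: [3.121, -0.362, 0.0]
wrist_force: [0.7, 0.2, -0.5]
gripper_width: 0.998
grasp_force: 0.0
clock: 2.45
ee_pos: [0.4326, -0.0805, 0.2188]
tcp_rot: [3.121, -0.362, 0.001]
wrist_force: [0.5, -0.2, -0.0]
gripper_width: 0.999
grasp_force: 0.0
clock: 2.75
ee_pos: [0.4416, -0.0595, 0.2186]
tcp_rot: [3.121, -0.361, -0.0]
wrist_force: [0.1, 0.1, -0.1]
gripper_width: 1.002
grasp_force: 0.0
2.75 (array([-0.02, -0.01, -0.04]), np.float64(-103.1910386850411))
```

View pics/w1.png

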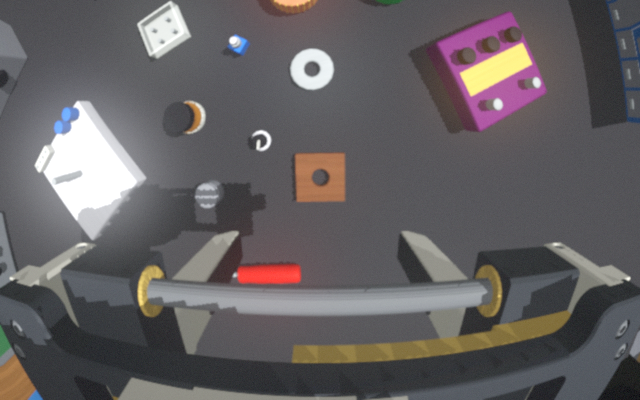

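```bash
cat >> h.py <<'E'
def ms(img,kind):
    im=cv2.cvtColor(img,cv2.COLOR_RGB2HSV);h,s,v=[im[...,i].astype(int) for i in range(3)]
    return (h<20)&(s>90)&(v>90) if kind=="col" else (v>130)&(s<60)
E
python3 - <<'E'
from h import *
s,c=pickle.load(open("w1.pkl","rb"));f=wr(s,c)
T=pickle.load(open("top0.pkl","rb"))
p,k=blob(ms(c["img"],"col"),(320,177));r=cv2.minAreaRect(k);print("plate",p,r[1:])
X,e=tri([f(p),ray(T,(341.5,238.1))]);print("tri",X.round(4),e,"plane",pl(f,p,.007))
b=[pl(f,q,.009)[:2] for q in cv2.boxPoints(r)];print(np.round(b,4),[np.linalg.norm(b[i]-b[i-1]).round(4) for i in range(4)],[np.degrees(np.arctan2(*(b[i]-b[i-1])[::-1])).round(1) for i in range(4)])
print("go",go(s,(*pl(f,p,.007)[:2],.006)))
p,k=blob(ms(c["img"],"lite"),(312,69));print("ring",p,pl(f,p,.004),tri([f(p),ray(T,(350.1,188.8))]))
print("bolt tip",tri([f((57,180)),ray(T,(211.3,196.2))]))
E
```

```text
plate [319.59841441 176.71726126] ((48.0, 49.0), 90.0)
tri [ 0.4427 -0.0593  0.0066] 0.0008614396395239984 plane [ 0.44245998 -0.06010799  0.007     ]
[[ 0.4784 -0.0378]
 [ 0.4647 -0.0958]
 [ 0.4057 -0.083 ]
 [ 0.4198 -0.023 ]] [np.float64(0.0604), np.float64(0.0596), np.float64(0.0604), np.float64(0.0616)] [np.float64(-14.2), np.float64(-103.2), np.float64(167.7), np.float64(76.8)]
go (array([0.03, 0.01, 5.31]), np.float64(-103.1910386850411))
ring [311.66243685  68.67618376] [ 0.57461249 -0.08126779  0.004     ] (array([ 0.57777443, -0.0812333 , -0.01068798]), np.float64(0.0007282971934293843))
bolt tip (array([0.53730086, 0.27335678, 0.08151204]), np.float64(0.0017395147261194263))
```

```bash
python3 -m creep '{"jaw":[1,1,1,1,1,1,1,1],"delta_pos":[[0.03,0,1],[0,0,1],[0,0,1],[0,0,1],[0,0,0.7],[0,0,0.4],[0,0,0.25],[0,0,0]],"yaw":[0,0,0,0,0,0,0,0]}'
python3 -m creep '{"jaw":[0,0,0,0,0,0,0,0],"delta_pos":[[0,0,0],[0,0,0],[0,0,0],[0,0,0],[0,0,0],[0,0,0],[0,0,0],[0,0,0]],"yaw":[0,0,0,0,0,0,0,0]}'
```

```text
clock: 3.6
ee_pos: [0.4433, -0.0618, 0.0091]
tcp_rot: [3.119, -0.366, -0.01]
wrist_force: [-0.3, 0.7, 0.1]
gripper_width: 0.999
grasp_force: 0.0
clock: 4.4
ee_pos: [0.4444, -0.0599, 0.0103]
tcp_rot: [3.12, -0.364, -0.006]
wrist_force: [1.2, 1.8, 7.2]
gripper_width: 0.361
grasp_force: 2.9
```

```bash
python3 -m creep '{"jaw":[1,1,1,1,1,1,1,1],"delta_pos":[[0,0,-0.1],[0,0,0],[0,0,0],[0,0,0],[0,0,0],[0,0,0],[0,0,0],[0,0,0]],"yaw":[0,0,0,0,0,0,0,0]}'
python3 -c "
from rig import *
from h import *
s=observe();print(s['qpos'].round(3),s['gripper_width'],go(s,(.4425,-.0601,.0045)))"
```

```text
clock: 5.2
ee_pos: [0.4438, -0.0602, 0.0139]
tcp_rot: [3.12, -0.364, -0.008]
wrist_force: [0.6, -0.6, 0.8]
gripper_width: 0.98
grasp_force: 0.0
[ 0.035  0.663 -0.038  2.369  0.203  0.117 -2.   ] 0.9795707551625725 (array([-0.03,  0.  ,  0.24]), np.float64(-103.32590867322703))
```

```bash
python3 -m creep '{"jaw":[1,1,1,1,1,1],"delta_pos":[[0.2,0,0],[0.22,0,0],[0,0,0.1],[0,0,0.14],[0,0,0],[0,0,0]],"yaw":[0,0,0,0,0,0]}'
python3 -c "
from rig import *
from h import *
s=observe();print(s['qpos'].round(3),s['gripper_width'],go(s,(.4425,-.0601,.0045)))"
```

```text
clock: 5.8
ee_pos: [0.4596, -0.0641, 0.0039]
tcp_rot: [3.12, -0.364, -0.01]
wrist_force: [0.3, 0.2, -0.2]
gripper_width: 1.004
grasp_force: 0.0
[ 0.045  0.689 -0.042  2.335  0.214  0.127 -2.003] 1.0042315291182982 (array([-0.44,  0.  , -0.01]), np.float64(-103.32320494181852))
```

```bash
python3 -m creep '{"jaw":[0,0,0,0,0,0,0],"delta_pos":[[0,0,0],[0,0,0],[0,0,0],[0,0,0],[0,0,0],[0,0,0],[0,0,0]],"yaw":[0,0,0,0,0,0,0]}'
python3 -m creep '{"jaw":[0,0,0,0,0,0,0],"delta_pos":[[0,0,-0.5],[0.3,0,-1],[0.3,0,-1],[0.2,0,-1],[0,0,-0.5],[0,0,0],[0,0,0]],"yaw":[0,0,0,0,0,0,0]}'
python3 -c "
from rig import *
from h import *
s=observe();c=camera('wrist');pickle.dump((s,c),open('w2.pkl','wb'))
cv2.imwrite('pics/w2.png',c['img'][:,:,::-1]);print(s['qpos'].round(3),go(s,(.537,.273,.165)))"
```

```text
clock: 6.5
ee_pos: [0.4602, -0.0641, 0.0044]
tcp_rot: [3.12, -0.364, -0.007]
wrist_force: [-0.3, 0.0, 1.3]
gripper_width: 0.641
grasp_force: 30.0
clock: 7.2
ee_pos: [0.4918, -0.0717, 0.164]
tcp_rot: [3.12, -0.365, -0.007]
wrist_force: [-0.3, 0.6, -0.2]
gripper_width: 0.638
grasp_force: 30.0
[ 0.167  0.416 -0.184  2.157  0.135  0.584 -1.918] (array([-0.89, -8.64, -0.03]), np.float64(-103.34231839250899))
```

View pics/w2.png

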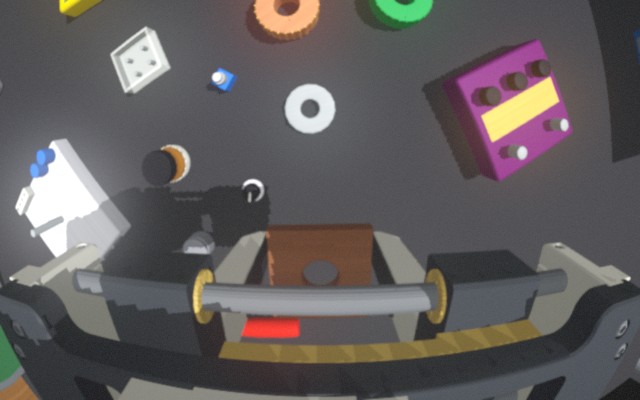

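```bash
python3 -m creep '{"jaw":[0,0,0,0,0,0,0,0],"delta_pos":[[0,0,0],[0,0,0],[0,0,0],[0,0,0],[0,0,0],[0,0,0],[0,0,0],[0,0,0]],"yaw":[-1,-1,-1,-1,-1,-1,-1,-1]}'
python3 -m creep '{"jaw":[0,0,0,0,0,0,0,0],"delta_pos":[[0.3,-0.6,0],[0.3,-1,0],[0.36,-1,0],[0.36,-1,0],[0.36,-1,0],[0.36,-1,0],[0.36,-1,0],[0.36,-0.6,0]],"yaw":[0,0,0,0,0,0,0,0]}'
python3 -m creep '{"jaw":[0,0,0],"delta_pos":[[0,0,0],[0,0,0],[0,0,0]],"yaw":[0,0,0]}'
python3 -c "
from rig import *
from h import *
s=observe();c=camera('wrist');pickle.dump((s,c),open('w3.pkl','wb'))
cv2.imwrite('pics/w3.png',c['img'][:,:,::-1]);print(s['qpos'].round(3),go(s,(.537,.273,.165)))"
```

```text
clock: 8.05
ee_pos: [0.4911, -0.0713, 0.1624]
tcp_rot: [-3.053, -0.73, 0.012]
wrist_force: [0.2, -0.3, -0.7]
gripper_width: 0.639
grasp_force: 30.0
clock: 8.85
ee_pos: [0.4593, 0.2384, 0.1627]
tcp_rot: [-3.054, -0.73, 0.012]
wrist_force: [0.9, 0.3, -1.4]
gripper_width: 0.64
grasp_force: 30.0
clock: 9.15
ee_pos: [0.4609, 0.2338, 0.1632]
tcp_rot: [-3.057, -0.723, 0.011]
wrist_force: [0.7, -0.0, -0.5]
gripper_width: 0.642
grasp_force: 30.0
[-0.303  0.455 -0.378  2.105  0.272  0.634 -1.974] (array([ 2.14, -0.02, -0.06]), np.float64(-63.382539012749895))
```

View pics/w3.png

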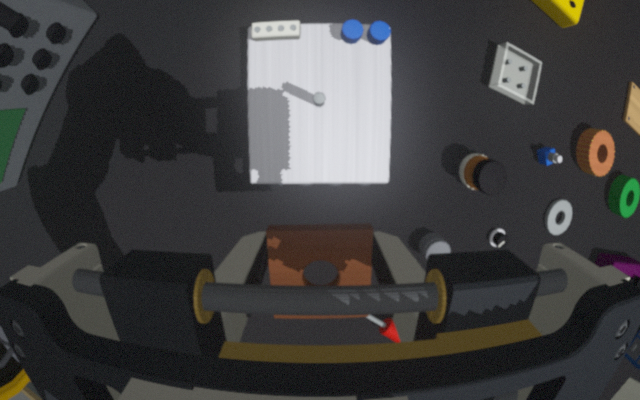

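Run:
```python
from h import *
s,c=pickle.load(open("w3.pkl","rb"));f=wr(s,c)
R=Ro.from_rotvec(s["tcp_rot"]).as_matrix()
hz=s["ee_pos"]-R[:,2]*.0056
o,d=f((320.5,272));n=R[:,2];X=o+d*((hz-o)@n)/(d@n);off=R.T@(X-s["ee_pos"]);print("hole in tool",off.round(4))
T=pickle.load(open("top0.pkl","rb"));S=pickle.load(open("side0.pkl","rb"))
g=c["img"][80:116,290:340].astype(int).mean(2)
import sys
im=cv2.resize(c["img"][75:120,280:345],None,fx=9,fy=9,interpolation=cv2.INTER_CUBIC);cv2.imwrite("pics/c3.png",im[:,:,::-1])
for z in(.085,.09):print("tip",z,pl(f,(319,98.5),z))
print("tri w/side",tri([f((319,98.5)),ray(S,(218.1,284.9))]),"w/top",tri([f((319,98.5)),ray(T,(211.3,196.2))]))
print([pl(f,p,.03)[:2].round(4) for p in((248,22),(391,22),(390,184),(248,184))], np.mean([pl(f,p,.03)for p in((248,22),(391,22),(390,184),(248,184))],0))
```

```text
hole in tool [-0.0145  0.0001 -0.0056]
tip 0.085 [0.5385975  0.27386885 0.085     ]
tip 0.09 [0.5383259  0.27371679 0.09      ]
tri w/side (array([0.53813442, 0.27265495, 0.08757389]), np.float64(0.001179592868584665)) w/top (array([0.53819888, 0.27483981, 0.07204451]), np.float64(0.0012435297469372388))
[array([0.5822, 0.3732]), array([0.6444, 0.2487]), array([0.4992, 0.1747]), array([0.4354, 0.302 ])] [0.54027917 0.27467082 0.03      ]
```

View pics/c3.png

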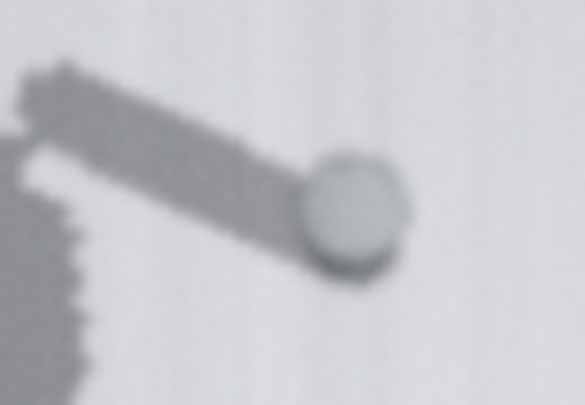

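Run:
```python
from h import *
s,c=pickle.load(open("w3.pkl","rb"));f=wr(s,c)
R=Ro.from_rotvec(s["tcp_rot"]).as_matrix();hz=s["ee_pos"]-R[:,2]*.0056;n=R[:,2]
for p in((320,225),(320,226),(320,262),(320,317)):
    o,d=f(p);X=o+d*((hz-o)@n)/(d@n);print(p,(R.T@(X-s["ee_pos"])).round(4))
P=np.array([.5385,.2735,.163]);print(go(s,P-R@np.array([-.0170,0,0])))
```

```text
(320, 225) [ 0.0146 -0.0002 -0.0056]
(320, 226) [ 0.014  -0.0002 -0.0056]
(320, 262) [-0.008  -0.0002 -0.0056]
(320, 317) [-0.0472 -0.0002 -0.0056]
(array([ 2.6 , -0.02, -0.01]), np.float64(-63.382539012749895))
```

```bash
python3 -m creep '{"jaw":[0,0,0,0,0,0,0,0],"delta_pos":[[0.6,-0.02,0],[0.8,0,0],[0.8,0,0],[0.4,0,0],[0,0,0.5],[0,0,0.8],[0,0,0],[0,0,0]],"yaw":[0,0,0,0,0,0,0,0]}'
python3 -c "
from rig import *
from h import *
s=observe();c=camera('wrist');pickle.dump((s,c),open('w4.pkl','wb'))
R=Ro.from_rotvec(s['tcp_rot']).as_matrix();P=np.array([.5385,.2735,.0350]);print(go(s,P-R@np.array([-.0170,0,0])))
cv2.imwrite('pics/w4.png',cv2.resize(c['img'][180:330,200:440],(720,450))[:,:,::-1])"
```

```text
clock: 10.0
ee_pos: [0.5536, 0.2816, 0.1117]
tcp_rot: [-3.057, -0.723, 0.01]
wrist_force: [0.6, 0.2, 0.5]
gripper_width: 0.642
grasp_force: 30.0
(array([0.01, 0.02, 1.92]), np.float64(-63.39287651705008))
```

View pics/w4.png

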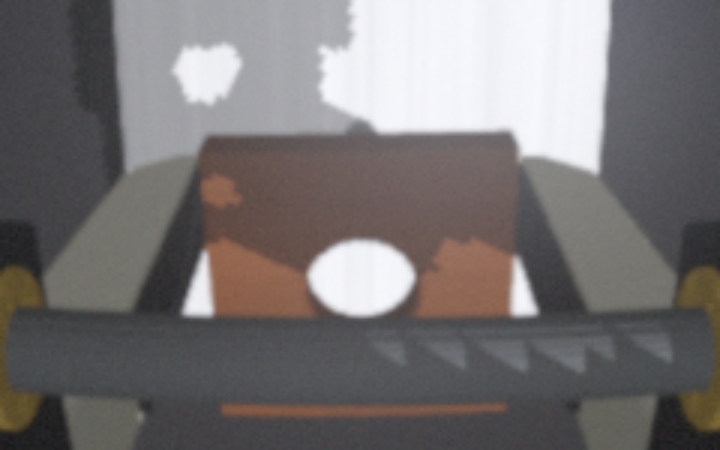

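Run:
```python
from h import *
s,c=pickle.load(open("w4.pkl","rb"))
for z in(.03,.04,.09):
    p=proj(s,c,(.5385,.2735,z));print(z,(p-[200,180])*3)
```

```text
0.03 [362.50976339 136.32611994]
0.04 [362.60118542 148.80047298]
0.09 [363.17129151 227.94569757]
```

```bash
python3 -m creep '{"jaw":[0,0,0,0,0,0,0,0],"delta_pos":[[0,0.02,0.4],[0,0,0.4],[0,0,0.4],[0,0,0.3],[0,0,0.2],[0,0,0.1],[0,0,0.08],[0,0,0]],"yaw":[0,0,0,0,0,0,0,0]}'
python3 -c "
from rig import *
from h import *
s=observe();P=np.array([.5385,.2735,.0350]);print(s['qpos'].round(2),go(s,P))"
```

```text
clock: 10.85
ee_pos: [0.5539, 0.2821, 0.0367]
tcp_rot: [-3.056, -0.724, 0.007]
wrist_force: [0.5, -0.1, -0.6]
gripper_width: 0.639
grasp_force: 30.0
[-0.38  0.73 -0.28  1.95  0.37  0.51 -2.02] (array([-0.44,  0.02,  0.04]), np.float64(-63.32826725199938))
```

```bash
python3 -m creep '{"jaw":[0,0,1,1,1,1,1],"delta_pos":[[0,0,0.05],[0,0,0],[0,0,0],[0,0,0],[0,0,0],[0,0,0],[0,0,0]],"yaw":[0,0,0,0,0,0,0]}'
python3 -m creep '{"jaw":[1,1,1,1,1,1],"delta_pos":[[0,0,-0.4],[0,0,-0.8],[0,0,-1],[-1,0,-1],[-1,0,-0.2],[0,0,0]],"yaw":[0,0,0,0,0,0]}'
python3 -c "
from rig import *
from h import *
s=observe();c=camera('wrist');pickle.dump((s,c),open('w5.pkl','wb'));f=wr(s,c)
P=np.array([.5385,.2735]);print(s['ee_pos'])
for n in('top','side'):pickle.dump(camera(n),open(n+'5.pkl','wb'))
p,k=blob(ms(c['img'],'col'),proj(s,c,(*P,.04)));r=cv2.minAreaRect(k);print(r)
b=[pl(f,q,.040)[:2] for q in cv2.boxPoints(r)];print(np.mean(b,0),[np.linalg.norm(b[i]-b[i-1]).round(4) for i in range(4)])
x,y=p.astype(int);cv2.imwrite('pics/w5.png',cv2.resize(c['img'][max(0,y-60):y+60,x-80:x+80],(640,480))[:,:,::-1])"
```

```text
clock: 11.55
ee_pos: [0.5538, 0.2821, 0.0347]
tcp_rot: [-3.056, -0.724, 0.007]
wrist_force: [-0.3, -0.2, -0.3]
gripper_width: 0.989
grasp_force: 0.0
clock: 12.15
ee_pos: [0.4835, 0.246, 0.1681]
tcp_rot: [3.056, 0.725, -0.008]
wrist_force: [0.7, 0.5, -0.6]
gripper_width: 1.005
grasp_force: 0.0
[0.48350928 0.24595777 0.16805681]
((296.0, 128.5), (11.0, 10.0), 90.0)
[0.52909075 0.29424129] [np.float64(0.0105), np.float64(0.0094), np.float64(0.0104), np.float64(0.0095)]
```

View pics/w5.png

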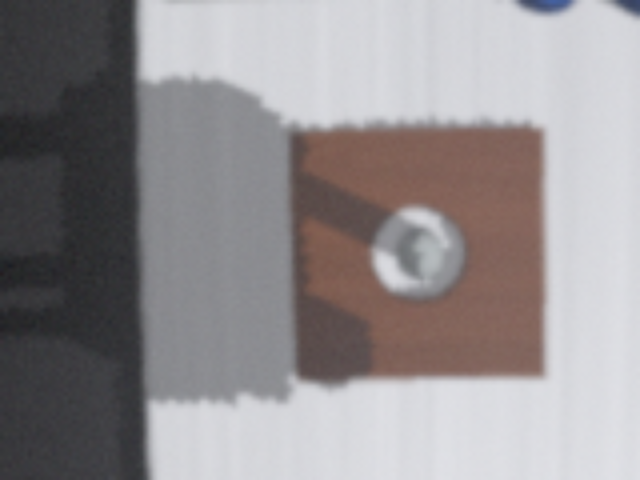

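```bash
python3 -m creep '{"jaw":[1,1,1,1,1,1],"delta_pos":[[0,0,0],[0,0,0],[0,0,0],[0,0,0],[0,0,0],[0,0,0]],"yaw":[1,1,1,1,1,0.33]}'
python3 -m creep '{"jaw":[1,1,1,1,1,1,1,1],"delta_pos":[[0.4,0.6,0],[0.45,1,0],[0.45,1,0],[0.45,1,0],[0.45,1,0],[0.45,1,0],[0.45,1,0],[0.45,1,0]],"yaw":[0,0,0,0,0,0,0,0]}'
python3 -m creep '{"jaw":[1,1,1,1],"delta_pos":[[0.45,0.6,0],[0,0,0],[0,0,0],[0,0,0]],"yaw":[0,0,0,0]}'
cat > look.py <<'E'
import sys
from rig import *
from h import *
kind,x,y,zt,fn=sys.argv[1],*map(float,sys.argv[2:5]),sys.argv[5]
s=observe();c=camera('wrist');pickle.dump((s,c),open(fn+'.pkl','wb'));f=wr(s,c)
p,k=blob(ms(c['img'],kind),proj(s,c,(x,y,zt)),60);(q,r)=cv2.minEnclosingCircle(k)
# rays of the contour, and circle fit on the plane of its top rim
P=np.array([pl(f,a[0],zt)[:2] for a in k]);A=np.c_[2*P,np.ones(len(P))];u=np.linalg.lstsq(A,(P**2).sum(1),rcond=None)[0]
print("px",p.round(1),"circle",u[:2].round(4),"R",np.sqrt(u[2]+u[0]**2+u[1]**2).round(4),"centroid ray@top",pl(f,p,zt)[:2].round(4),"mid",pl(f,p,zt/2)[:2].round(4))
print("tcp",s['ee_pos'].round(4),"go mid z.006",go(s,(*pl(f,p,zt/2)[:2],.006)))
E
python3 look.py col .684 -.084 .028 w6
python3 - <<'E'
from h import *
s,c=pickle.load(open("w6.pkl","rb"));cv2.imwrite("pics/w6.png",c["img"][:,:,::-1])
T=pickle.load(open("top0.pkl","rb"));f=wr(s,c);p,k=blob(ms(c['img'],'col'),proj(s,c,(.684,-.084,.02)),60)
print(tri([f(p),ray(T,(351.7,147.9))]))
E
```

```text
clock: 12.9
ee_pos: [0.4878, 0.2489, 0.1656]
tcp_rot: [3.142, -0.003, -0.008]
wrist_force: [0.2, 0.1, -0.2]
gripper_width: 0.999
grasp_force: 0.0
clock: 13.7
ee_pos: [0.6303, -0.0575, 0.165]
tcp_rot: [-3.141, -0.003, 0.008]
wrist_force: [0.0, 0.9, 1.0]
gripper_width: 0.999
grasp_force: 0.0
clock: 14.1
ee_pos: [0.6468, -0.0782, 0.165]
tcp_rot: [-3.141, -0.004, 0.009]
wrist_force: [-0.0, 0.8, -0.1]
gripper_width: 0.998
grasp_force: 0.0
px [325.2 153. ] circle [ 0.6841 -0.0835] R 0.0324 centroid ray@top [ 0.6845 -0.0835] mid [ 0.6829 -0.0837]
tcp [ 0.6468 -0.0782  0.165 ] go mid z.006 (array([0.93, 0.14, 3.97]), np.float64(-89.85480573946987))
(array([ 0.6839924 , -0.0829032 ,  0.02255522]), np.float64(0.00065419435473109))
```

View pics/w6.png

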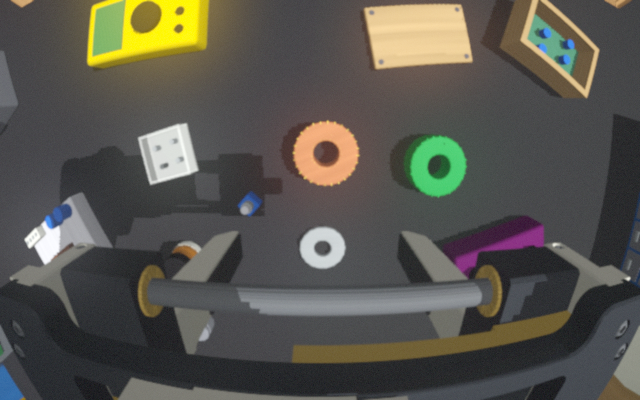

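```bash
python3 -m creep '{"jaw":[1,1,1,1,1,1,1,1],"delta_pos":[[0.5,0.13,0],[0.43,0,0.2],[0,0,1],[0,0,1],[0,0,0.8],[0,0,0.6],[0,0,0.37],[0,0,0]],"yaw":[0,0,0,0,0,0,0,0]}'
python3 -m creep '{"jaw":[0,0,0,0,0,0,0],"delta_pos":[[0,0,0],[0,0,0],[0,0,0],[0,0,0],[0,0,0],[0,0,0],[0,0,0]],"yaw":[0,0,0,0,0,0,0]}'
python3 -c "
from rig import *
from h import *
s=observe();print(s['qpos'].round(2))"
```

```text
clock: 14.95
ee_pos: [0.6824, -0.0836, 0.0048]
tcp_rot: [-3.141, -0.003, 0.013]
wrist_force: [0.4, -0.1, 1.5]
gripper_width: 1.002
grasp_force: 0.0
clock: 15.65
ee_pos: [0.6842, -0.0847, 0.0076]
tcp_rot: [-3.141, -0.001, 0.006]
wrist_force: [0.2, 1.0, 5.8]
gripper_width: 0.678
grasp_force: 29.7
[ 0.16  0.81 -0.19  1.8   0.26  0.55 -1.76]
```

```bash
python3 -m creep '{"jaw":[0,0,0,0,0,0,0],"delta_pos":[[0,0,-0.3],[0,0,-0.7],[0,0,-1],[0,0,-1],[0,0,-0.8],[0,0,-0.3],[0,0,0]],"yaw":[0,0,0,0,0,0,0]}'
python3 -m creep '{"jaw":[0,0,0,0,0,0,0,0],"delta_pos":[[0,0,0],[0,0,0],[0,0,0],[0,0,0],[0,0,0],[0,0,0],[0,0,0],[0,0,0]],"yaw":[-0.7,-0.9,-0.9,-0.9,-0.9,-0.7,-0.33,0]}'
python3 -c "
from rig import *
from h import *
s=observe();print(go(s,(.5385,.2735,.165)));c=camera('wrist');pickle.dump((s,c),open('w7.pkl','wb'));cv2.imwrite('pics/w7.png',c['img'][170:370,170:470,::-1])"
```

```text
clock: 16.35
ee_pos: [0.6849, -0.0851, 0.1722]
tcp_rot: [3.141, 0.0, -0.004]
wrist_force: [-0.0, -0.1, -5.4]
gripper_width: 0.681
grasp_force: 29.7
clock: 17.15
ee_pos: [0.6835, -0.085, 0.1686]
tcp_rot: [-3.055, -0.724, 0.012]
wrist_force: [-0.2, -0.9, -2.9]
gripper_width: 0.677
grasp_force: 29.7
(array([ 0.78, -9.64,  0.12]), np.float64(-63.34328678139125))
```

View pics/w7.png

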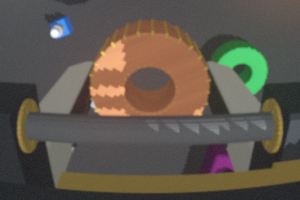

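```bash
python3 -m creep '{"jaw":[0,0,0,0,0,0,0,0],"delta_pos":[[0.08,-0.5,0],[0.08,-0.8,0],[0.08,-1,0],[0.08,-1,0],[0.08,-1,0],[0.08,-1,0],[0.08,-1,0],[0.08,-1,0]],"yaw":[0,0,0,0,0,0,0,0]}'
python3 -m creep '{"jaw":[0,0,0,0,0,0,0],"delta_pos":[[0.08,-1,0],[0.06,-0.8,0],[0,-0.54,0],[0,0,0],[0,0,0],[0,0,0],[0,0,0]],"yaw":[0,0,0,0,0,0,0]}'
python3 -c "
from rig import *
from h import *
s=observe();print(go(s,(.5385,.2735,.165)))
s,c=pickle.load(open('w7.pkl','rb'));f=wr(s,c);R=Ro.from_rotvec(s['tcp_rot']).as_matrix();n=R[:,2];hz=s['ee_pos']-n*.0204
for p in((320,170+68),(320,278),(261,258),(379,258),(320,191)):
    o,d=f(p);X=o+d*((hz-o)@n)/(d@n);print(p,(R.T@(X-s['ee_pos'])).round(4))
"
```

```text
clock: 18.0
ee_pos: [0.5748, 0.1897, 0.1711]
tcp_rot: [-3.056, -0.724, 0.007]
wrist_force: [0.9, 0.6, -4.9]
gripper_width: 0.676
grasp_force: 29.7
clock: 18.7
ee_pos: [0.5396, 0.2725, 0.1712]
tcp_rot: [-3.057, -0.721, 0.008]
wrist_force: [0.8, 0.2, -3.5]
gripper_width: 0.679
grasp_force: 29.7
(array([-0.01, -0.03,  0.15]), np.float64(-63.442024026010586))
(320, 238) [ 0.0128 -0.0003 -0.0204]
(320, 278) [-0.0103 -0.0002 -0.0204]
(261, 258) [ 0.0013 -0.0311 -0.0204]
(379, 258) [ 0.0012  0.0307 -0.0204]
(320, 191) [ 0.0371 -0.0003 -0.0204]
```

```bash
python3 -m creep '{"jaw":[0,0,0,0,0,0,0,0],"delta_pos":[[-0.03,-0.03,0.3],[0,0,0.6],[0,0,0.6],[0,0,0.5],[0,0,0.4],[0,0,0.3],[0,0,0.2],[0,0,0.1]],"yaw":[0,0,0,0,0,0,0,0]}'
python3 -m creep '{"jaw":[0,0,0,0],"delta_pos":[[0,0,0],[0,0,0],[0,0,0],[0,0,0]],"yaw":[0,0,0,0]}'
```

```text
clock: 19.5
ee_pos: [0.5369, 0.274, 0.0505]
tcp_rot: [-3.056, -0.724, 0.008]
wrist_force: [-0.1, -0.0, -4.1]
gripper_width: 0.679
grasp_force: 29.7
clock: 19.9
ee_pos: [0.5373, 0.2744, 0.0519]
tcp_rot: [-3.055, -0.724, 0.006]
wrist_force: [0.2, -0.1, -3.9]
gripper_width: 0.683
grasp_force: 29.7
```

Still about 4 mm up; lower until the load comes off the wrist.

```bash
python3 -m creep '{"jaw":[0,0,0],"delta_pos":[[0,0,0.05],[0,0,0.03],[0,0,0]],"yaw":[0,0,0]}'
python3 -m creep '{"jaw":[0,0],"delta_pos":[[0,0,0.03],[0,0,0]],"yaw":[0,0]}'
```

```text
clock: 20.2
ee_pos: [0.5369, 0.2742, 0.0479]
tcp_rot: [-3.056, -0.724, 0.008]
wrist_force: [-0.5, -0.0, -4.2]
gripper_width: 0.675
grasp_force: 29.7
clock: 20.4
ee_pos: [0.537, 0.2743, 0.0475]
tcp_rot: [-3.056, -0.725, 0.007]
wrist_force: [-2.4, -1.2, 4.0]
gripper_width: 0.677
grasp_force: 29.7
```

```bash
python3 -m creep '{"jaw":[1,1,1,1,1],"delta_pos":[[0,0,0],[0,0,0],[0,0,0],[0,0,0],[0,0,0]],"yaw":[0,0,0,0,0]}'
python3 -m creep '{"jaw":[1,1,1,1,1,1],"delta_pos":[[0,0,-0.4],[0,0,-0.8],[0,0,-1],[-1,0,-0.8],[-1,0,-0.2],[0,0,0]],"yaw":[0,0,0,0,0,0]}'
python3 look.py col .5385 .2735 .068 w8
python3 -c "
from h import *
s,c=pickle.load(open('w8.pkl','rb'));x,y=proj(s,c,(.5385,.2735,.068)).astype(int);print(x,y);cv2.imwrite('pics/w8.png',cv2.resize(c['img'][max(0,y-80):y+60,x-90:x+90],(540,420))[:,:,::-1]);print(go(s,(.545,-.081,.17)))"
```

```text
clock: 20.9
ee_pos: [0.537, 0.2743, 0.0469]
tcp_rot: [-3.056, -0.724, 0.007]
wrist_force: [0.3, -0.3, -0.5]
gripper_width: 0.992
grasp_force: 0.0
clock: 21.5
ee_pos: [0.4633, 0.2364, 0.176]
tcp_rot: [3.056, 0.725, -0.009]
wrist_force: [1.1, -0.2, -1.0]
gripper_width: 0.999
grasp_force: 0.0
px [318.9 106.2] circle [0.5365 0.2745] R 0.0306 centroid ray@top [0.5367 0.2744] mid [0.5378 0.275 ]
tcp [0.4633 0.2364 0.176 ] go mid z.006 (array([ 2.12, -0.02,  4.24]), np.float64(-63.29597543294236))
320 104
(array([-1.74,  8.01,  0.15]), np.float64(-63.29597543294236))
```

View pics/w8.png

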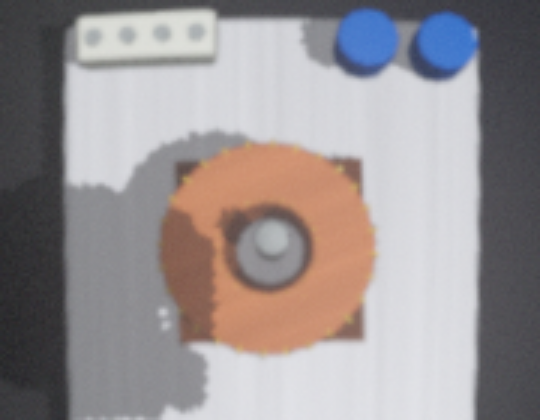

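```bash
python3 -m creep '{"jaw":[1,1,1,1,1,1],"delta_pos":[[0,0,0],[0,0,0],[0,0,0],[0,0,0],[0,0,0],[0,0,0]],"yaw":[1,1,1,1,1,0.33]}'
python3 -m creep '{"jaw":[1,1,1,1,1,1,1,1],"delta_pos":[[0.25,0.6,0],[0.25,1,0],[0.25,1,0],[0.25,1,0],[0.25,1,0],[0.25,1,0],[0.25,1,0],[0.25,1,0]],"yaw":[0,0,0,0,0,0,0,0]}'
python3 -m creep '{"jaw":[1,1,1,1],"delta_pos":[[0.1,0.4,0],[0,0,0],[0,0,0],[0,0,0]],"yaw":[0,0,0,0]}'
python3 look.py lite .574 -.081 .008 w9
python3 - <<'E'
from h import *
s,c=pickle.load(open("w9.pkl","rb"));f=wr(s,c);p,k=blob(ms(c['img'],'lite'),proj(s,c,(.574,-.081,.008)),60)
T=pickle.load(open("top0.pkl","rb"));S=pickle.load(open("side0.pkl","rb"))
print(tri([f(p),ray(S,(359.4,192.5))]),tri([f(p),ray(T,(350.1,188.8))]))
E
```

```text
clock: 22.15
ee_pos: [0.4677, 0.2392, 0.174]
tcp_rot: [-3.142, 0.003, 0.008]
wrist_force: [0.6, 1.5, -0.5]
gripper_width: 0.998
grasp_force: 0.0
clock: 22.95
ee_pos: [0.5479, -0.067, 0.1737]
tcp_rot: [-3.141, -0.003, 0.008]
wrist_force: [0.7, 0.6, 0.4]
gripper_width: 1.0
grasp_force: 0.0
clock: 23.35
ee_pos: [0.551, -0.0793, 0.1739]
tcp_rot: [-3.141, -0.005, 0.008]
wrist_force: [-0.0, 0.4, -0.4]
gripper_width: 1.003
grasp_force: 0.0
px [321.6 162.8] circle [ 0.5746 -0.0813] R 0.0264 centroid ray@top [ 0.5749 -0.0813] mid [ 0.5743 -0.0813]
tcp [ 0.551  -0.0793  0.1739] go mid z.006 (array([0.6 , 0.06, 4.2 ]), np.float64(-89.81622642094143))
(array([ 0.57401871, -0.08204281,  0.00702301]), np.float64(0.0010306345025504443)) (array([ 0.57495002, -0.08057447,  0.0076351 ]), np.float64(0.0007289922296894473))
```

```bash
python3 -m creep '{"jaw":[1,1,1,1,1,1,1,1],"delta_pos":[[0.59,0.05,0],[0,0,0.8],[0,0,1],[0,0,1],[0,0,0.8],[0,0,0.4],[0,0,0.2],[0,0,0]],"yaw":[0,0,0,0,0,0,0,0]}'
python3 -m creep '{"jaw":[1,1],"delta_pos":[[0,0,0],[0,0,0.02]],"yaw":[0,0]}'
python3 -c "
from rig import *
print(observe()['ee_pos'],observe()['qpos'].round(2))"
```

```text
clock: 24.2
ee_pos: [0.5736, -0.0819, 0.0052]
tcp_rot: [-3.141, -0.004, 0.01]
wrist_force: [-0.6, -0.9, 0.6]
gripper_width: 1.002
grasp_force: 0.0
clock: 24.4
ee_pos: [0.5747, -0.083, 0.0064]
tcp_rot: [-3.142, -0.001, 0.005]
wrist_force: [-0.1, -0.6, 0.8]
gripper_width: 1.0
grasp_force: 0.0
[ 0.57469163 -0.08303882  0.00635142] [ 0.15  0.74 -0.15  2.07  0.29  0.36 -1.81]
```

```bash
python3 -m creep '{"jaw":[1,1,1],"delta_pos":[[0,-0.04,0.07],[0,0,0],[0,0,0]],"yaw":[0,0,0]}'
python3 -m creep '{"jaw":[0,0,0,0,0,0,0,0],"delta_pos":[[0,0,0],[0,0,0],[0,0,0],[0,0,0],[0,0,0],[0,0,0],[0,0,0],[0,0,0]],"yaw":[0,0,0,0,0,0,0,0]}'
```

```text
clock: 24.7
ee_pos: [0.574, -0.0816, 0.0026]
tcp_rot: [-3.141, -0.001, 0.007]
wrist_force: [-0.2, -0.2, -1.0]
gripper_width: 0.999
grasp_force: 0.0
clock: 25.5
ee_pos: [0.5739, -0.0816, 0.0023]
tcp_rot: [-3.141, -0.001, 0.008]
wrist_force: [-0.1, -0.2, 0.2]
gripper_width: 0.538
grasp_force: 29.9
```

```bash
python3 -m creep '{"jaw":[0,0,0,0,0,0,0],"delta_pos":[[0,0,-0.4],[0,0,-0.8],[0,0,-1],[0,0,-1],[0,0,-0.7],[0,0,-0.3],[0,0,0]],"yaw":[0,0,0,0,0,0,0]}'
python3 -m creep '{"jaw":[0,0,0,0,0,0,0,0],"delta_pos":[[0,0,0],[0,0,0],[0,0,0],[0,0,0],[0,0,0],[0,0,0],[0,0,0],[0,0,0]],"yaw":[-0.7,-0.9,-0.9,-0.9,-0.9,-0.7,-0.33,0]}'
python3 -c "
from rig import *
from h import *
s=observe();print(s['gripper_width'],go(s,(.538,.274,.165)));c=camera('wrist');pickle.dump((s,c),open('w10.pkl','wb'));cv2.imwrite('pics/w10.png',c['img'][170:370,170:470,::-1])"
```

```text
clock: 26.2
ee_pos: [0.5753, -0.0818, 0.1715]
tcp_rot: [3.141, 0.0, -0.004]
wrist_force: [0.3, 0.2, -0.5]
gripper_width: 0.538
grasp_force: 29.9
clock: 27.0
ee_pos: [0.574, -0.0816, 0.1688]
tcp_rot: [-3.055, -0.724, 0.011]
wrist_force: [0.2, 0.1, -1.6]
gripper_width: 0.538
grasp_force: 29.9
0.5384658881289205 (array([ 3.19, -8.35,  0.11]), np.float64(-63.33560477299971))
```

View pics/w10.png

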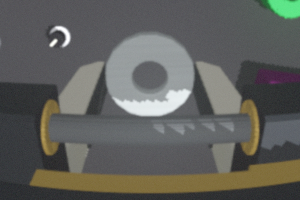

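```bash
python3 -m creep '{"jaw":[0,0,0,0,0,0,0,0],"delta_pos":[[0.3,-0.6,0],[0.38,-1,0],[0.38,-1,0],[0.38,-1,0],[0.38,-1,0],[0.38,-1,0],[0.38,-1,0],[0.38,-1,0]],"yaw":[0,0,0,0,0,0,0,0]}'
python3 -m creep '{"jaw":[0,0,0,0],"delta_pos":[[0.2,-0.75,0],[0,0,0],[0,0,0],[0,0,0]],"yaw":[0,0,0,0]}'
python3 -c "
from rig import *
from h import *
s=observe();print(s['gripper_width'],go(s,(.5375,.274,.0705)))"
```

```text
clock: 27.85
ee_pos: [0.5435, 0.2449, 0.1701]
tcp_rot: [-3.056, -0.722, 0.008]
wrist_force: [0.8, 0.8, -0.9]
gripper_width: 0.54
grasp_force: 29.9
clock: 28.25
ee_pos: [0.5379, 0.2722, 0.1701]
tcp_rot: [-3.057, -0.722, 0.009]
wrist_force: [-0.4, -0.2, -0.6]
gripper_width: 0.534
grasp_force: 29.9
0.534307123478294 (array([ 0.03, -0.04,  2.49]), np.float64(-63.43367672500685))
```

```bash
python3 -m creep '{"jaw":[0,0,0,0,0,0,0,0],"delta_pos":[[0.03,-0.04,0.3],[0,0,0.6],[0,0,0.5],[0,0,0.4],[0,0,0.3],[0,0,0.2],[0,0,0.1],[0,0,0]],"yaw":[0,0,0,0,0,0,0,0]}'
python3 -m creep '{"jaw":[0,0,0],"delta_pos":[[0,0,0.03],[0,0,0.03],[0,0,0]],"yaw":[0,0,0]}'
```

```text
clock: 29.05
ee_pos: [0.5376, 0.2754, 0.0742]
tcp_rot: [-3.056, -0.724, 0.008]
wrist_force: [0.4, -0.0, -0.9]
gripper_width: 0.538
grasp_force: 29.9
clock: 29.35
ee_pos: [0.5377, 0.2756, 0.0725]
tcp_rot: [-3.056, -0.724, 0.007]
wrist_force: [0.5, -0.6, -1.5]
gripper_width: 0.538
grasp_force: 29.9
```

```bash
python3 -m creep '{"jaw":[0,0],"delta_pos":[[0,0,0.03],[0,0,0]],"yaw":[0,0]}'
python3 -m creep '{"jaw":[0,0],"delta_pos":[[0,0,0.03],[0,0,0]],"yaw":[0,0]}'
```

```text
clock: 29.55
ee_pos: [0.5376, 0.2755, 0.071]
tcp_rot: [-3.056, -0.724, 0.007]
wrist_force: [-0.1, -0.5, -0.6]
gripper_width: 0.539
grasp_force: 29.9
clock: 29.75
ee_pos: [0.5377, 0.2756, 0.0703]
tcp_rot: [-3.056, -0.725, 0.007]
wrist_force: [-1.3, -0.2, 5.5]
gripper_width: 0.534
grasp_force: 29.9
```

```bash
python3 -m creep '{"jaw":[1,1,1,1,1],"delta_pos":[[0,0,0],[0,0,0],[0,0,0],[0,0,0],[0,0,0]],"yaw":[0,0,0,0,0]}'
python3 -m creep '{"jaw":[1,1,1,1,1,1],"delta_pos":[[0,0,-0.4],[0,0,-0.8],[0,0,-1],[-1,0,-0.4],[-0.6,0,0],[0,0,0]],"yaw":[0,0,0,0,0,0]}'
python3 look.py lite .5377 .2750 .076 w11
python3 -c "
from h import *
s,c=pickle.load(open('w11.pkl','rb'));x,y=proj(s,c,(.5385,.2735,.076)).astype(int);print(x,y);cv2.imwrite('pics/w11.png',cv2.resize(c['img'][max(0,y-60):y+60,x-90:x+90],(540,360))[:,:,::-1])
R=Ro.from_euler('z',26.7,degrees=True).as_matrix();print((np.array([.455,.0824,.17])-s['ee_pos'])/.04)"
```

```text
clock: 30.25
ee_pos: [0.5375, 0.2756, 0.0696]
tcp_rot: [-3.056, -0.724, 0.008]
wrist_force: [-0.2, -0.2, -0.6]
gripper_width: 0.919
grasp_force: 0.0
clock: 30.85
ee_pos: [0.4785, 0.2452, 0.1748]
tcp_rot: [3.057, 0.725, -0.008]
wrist_force: [-0.2, -0.6, -0.8]
gripper_width: 1.0
grasp_force: 0.0
px [319.8 125.2] circle [0.5372 0.2751] R 0.0712 centroid ray@top [0.5374 0.2751] mid [0.5366 0.2747]
tcp [0.4785 0.2452 0.1748] go mid z.006 (array([ 1.65, -0.  ,  4.21]), np.float64(-63.30867643352076))
322 124
[-0.58675851 -4.06898475 -0.11973441]
```

View pics/w11.png

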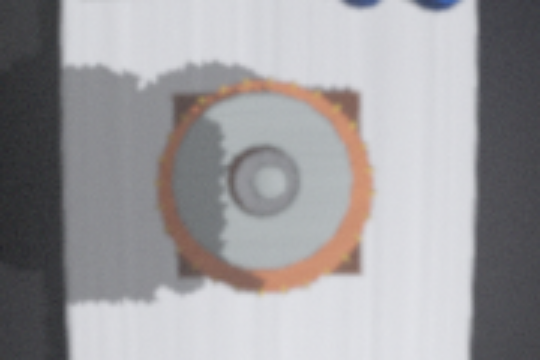

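```bash
python3 -m creep '{"jaw":[1,1,1,1,1,1],"delta_pos":[[0,0,0],[0,0,0],[0,0,0],[0,0,0],[0,0,0],[0,0,0]],"yaw":[1,1,1,1,1,0.33]}'
python3 -m creep '{"jaw":[1,1,1,1,1,1,1,1],"delta_pos":[[-0.1,0.6,0],[-0.1,0.8,0],[-0.1,0.9,0],[-0.1,0.9,0],[-0.1,0.6,0],[-0.1,0.27,0],[0,0,0],[0,0,0]],"yaw":[0,0,0,0,0,0,0,0]}'
python3 look.py lite .456 .0824 .028 w12
python3 - <<'E'
from h import *
s,c=pickle.load(open("w12.pkl","rb"));cv2.imwrite("pics/w12.png",c["img"][90:290,170:470,::-1])
f=wr(s,c);T=pickle.load(open("top0.pkl","rb"));p,k=blob(ms(c['img'],'lite'),proj(s,c,(.456,.0824,.028)),60)
print(tri([f(p),ray(T,(287.3,230.9))]),cv2.boundingRect(k))
E
```

```text
clock: 31.5
ee_pos: [0.4817, 0.2474, 0.1736]
tcp_rot: [-3.141, 0.003, 0.008]
wrist_force: [0.3, -0.3, -0.7]
gripper_width: 1.001
grasp_force: 0.0
clock: 32.3
ee_pos: [0.4576, 0.0852, 0.1742]
tcp_rot: [-3.141, -0.002, 0.007]
wrist_force: [0.6, 0.0, -0.8]
gripper_width: 1.0
grasp_force: 0.0
px [322.6 189. ] circle [0.457  0.0822] R 0.0153 centroid ray@top [0.4571 0.0822] mid [0.4539 0.0821]
tcp [0.4576 0.0852 0.1742] go mid z.006 (array([-0.07,  0.08,  4.2 ]), np.float64(-89.91747870166249))
(array([0.45712061, 0.08271916, 0.02844131]), np.float64(0.0004888997865363074)) (308, 174, 30, 31)
```

View pics/w12.png

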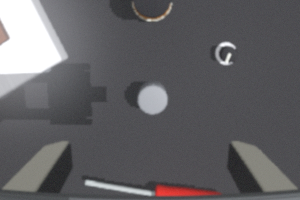

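```bash
python3 -m creep '{"jaw":[1,1,1,1,1,1,1,1],"delta_pos":[[0,0.07,0.3],[0,0,0.8],[0,0,1],[0,0,1],[0,0,0.6],[0,0,0.4],[0,0,0],[0,0,0]],"yaw":[0,0,0,0,0,0,0,0]}'
python3 -m creep '{"jaw":[1],"delta_pos":[[0,0,0]],"yaw":[0]}'
```

```text
clock: 33.15
ee_pos: [0.4563, 0.0824, 0.01]
tcp_rot: [-3.141, -0.004, 0.009]
wrist_force: [0.3, 0.7, -0.7]
gripper_width: 0.996
grasp_force: 0.0
clock: 33.25
ee_pos: [0.4567, 0.082, 0.0109]
tcp_rot: [-3.141, -0.002, 0.006]
wrist_force: [-0.6, -0.2, 0.0]
gripper_width: 1.0
grasp_force: 0.0
```

```bash
python3 -m creep '{"jaw":[0,0,0,0,0,0,0,0],"delta_pos":[[0,0,0.05],[0,0,0],[0,0,0],[0,0,0],[0,0,0],[0,0,0],[0,0,0],[0,0,0]],"yaw":[0,0,0,0,0,0,0,0]}'
python3 -m creep '{"jaw":[0,0,0],"delta_pos":[[0,0,0],[0,0,0],[0,0,0]],"yaw":[0,0,0]}'
python3 -m creep '{"jaw":[0,0,0,0,0,0,0],"delta_pos":[[0,0,-0.4],[0,0,-0.8],[0,0,-1],[0,0,-1],[0,0,-0.7],[0,0,-0.4],[0,0,0]],"yaw":[0,0,0,0,0,0,0]}'
python3 -m creep '{"jaw":[0,0,0,0,0,0,0,0],"delta_pos":[[0,0,0],[0,0,0],[0,0,0],[0,0,0],[0,0,0],[0,0,0],[0,0,0],[0,0,0]],"yaw":[-0.7,-0.9,-0.9,-0.9,-0.9,-0.7,-0.33,0]}'
python3 -c "
from rig import *
from h import *
s=observe();print(s['gripper_width'],go(s,(.538,.2745,.165)));c=camera('wrist');pickle.dump((s,c),open('w13.pkl','wb'));cv2.imwrite('pics/w13.png',c['img'][170:370,170:470,::-1])"
```

```text
clock: 34.05
ee_pos: [0.4561, 0.0812, 0.0081]
tcp_rot: [-3.142, -0.001, 0.008]
wrist_force: [-0.2, -0.2, -0.0]
gripper_width: 0.36
grasp_force: 0.0
clock: 34.35
ee_pos: [0.4561, 0.0812, 0.0081]
tcp_rot: [-3.142, -0.001, 0.008]
wrist_force: [-0.6, 0.1, -0.5]
gripper_width: 0.341
grasp_force: 30.0
clock: 35.05
ee_pos: [0.458, 0.0813, 0.1821]
tcp_rot: [-3.141, 0.0, 0.001]
wrist_force: [-0.4, -0.0, -0.5]
gripper_width: 0.337
grasp_force: 30.0
clock: 35.85
ee_pos: [0.4566, 0.0811, 0.1793]
tcp_rot: [-3.055, -0.724, 0.01]
wrist_force: [-0.3, -0.2, -0.1]
gripper_width: 0.34
grasp_force: 30.0
0.3399556160800197 (array([ 3.99, -3.41,  0.35]), np.float64(-63.34021962066773))
```

```bash
python3 -m creep '{"jaw":[0,0,0,0,0,0,0,0],"delta_pos":[[0.5,-0.4,0],[0.8,-0.7,0],[0.9,-0.8,0],[0.9,-0.8,0],[0.6,-0.5,0],[0.27,-0.21,0],[0,0,0],[0,0,0]],"yaw":[0,0,0,0,0,0,0,0]}'
python3 -c "
from rig import *
from h import *
s=observe();print(s['gripper_width'],go(s,(.5375,.2742,.0845)));s,c=pickle.load(open('w13.pkl','rb'));f=wr(s,c)
R=Ro.from_rotvec(s['tcp_rot']).as_matrix();n=R[:,2];hz=s['ee_pos']-n*.02
g=cv2.cvtColor(c['img'],cv2.COLOR_RGB2HSV);print(g[190:280:6,320].tolist())"
```

```text
clock: 36.7
ee_pos: [0.5371, 0.2726, 0.1792]
tcp_rot: [3.057, 0.723, -0.01]
wrist_force: [-0.1, -0.0, -0.1]
gripper_width: 0.34
grasp_force: 30.0
0.34032211623673747 (array([ 0.04, -0.03,  2.37]), np.float64(-63.39323976054558))
[[105, 6, 81], [128, 12, 83], [120, 9, 81], [90, 9, 81], [120, 6, 80], [111, 20, 89], [105, 15, 101], [107, 15, 116], [120, 13, 120], [110, 19, 119], [113, 17, 118], [115, 13, 115], [110, 13, 118], [109, 17, 117], [115, 14, 112]]
```

View pics/w13.png

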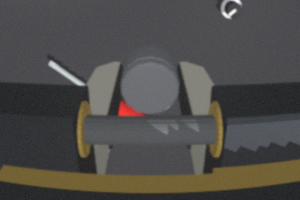

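Cap held upright and centred between the fingers at crop (150,85). Lower it.

```bash
python3 -m creep '{"jaw":[0,0,0,0,0,0,0,0],"delta_pos":[[0.03,-0.03,0.3],[0,0,0.6],[0,0,0.5],[0,0,0.4],[0,0,0.3],[0,0,0.15],[0,0,0.06],[0,0,0]],"yaw":[0,0,0,0,0,0,0,0]}'
python3 -m creep '{"jaw":[0,0,0],"delta_pos":[[0,0,0.03],[0,0,0],[0,0,0]],"yaw":[0,0,0]}'
```

```text
clock: 37.5
ee_pos: [0.5378, 0.2759, 0.0874]
tcp_rot: [-3.056, -0.724, 0.007]
wrist_force: [0.2, 0.1, -1.1]
gripper_width: 0.337
grasp_force: 30.0
clock: 37.8
ee_pos: [0.5379, 0.2761, 0.0865]
tcp_rot: [-3.056, -0.724, 0.006]
wrist_force: [-1.0, -0.2, -0.4]
gripper_width: 0.34
grasp_force: 30.0
```

```bash
python3 -m creep '{"jaw":[0,0,0],"delta_pos":[[0,0,0.03],[0,0,0.02],[0,0,0]],"yaw":[0,0,0]}'
python3 -m creep '{"jaw":[0,0],"delta_pos":[[0,0,0.02],[0,0,0]],"yaw":[0,0]}'
```

```text
clock: 38.1
ee_pos: [0.5378, 0.276, 0.0842]
tcp_rot: [-3.056, -0.724, 0.007]
wrist_force: [0.3, 0.4, 1.0]
gripper_width: 0.337
grasp_force: 30.0
clock: 38.3
ee_pos: [0.5378, 0.276, 0.0841]
tcp_rot: [-3.056, -0.724, 0.007]
wrist_force: [-1.9, -0.8, 9.2]
gripper_width: 0.334
grasp_force: 30.0
```

Seated at the expected height with 9 N contact; release, withdraw and check.

```bash
python3 -m creep '{"jaw":[0.8,0.8,0.8,0.8,0.8,0.8],"delta_pos":[[0,0,0],[0,0,0],[0,0,0],[0,0,0],[0,0,0],[0,0,0]],"yaw":[0,0,0,0,0,0]}'
python3 -m creep '{"jaw":[0.8,0.8,0.8,0.8,0.8,0.8,0.8,0.8],"delta_pos":[[0,0,-0.3],[0,0,-0.7],[0,0,-1],[0,0,-0.8],[-1,0,0],[-1,0,0],[-1,0,0],[0,0,0]],"yaw":[0,0,0,0,0,0,0,0]}'
python3 - <<'E'
from rig import *
from h import *
s=observe();c=camera("wrist");S=camera("side");f=wr(s,c);print(s["ee_pos"],s["wrist_force"])
x,y=proj(s,c,(.5377,.275,.08)).astype(int);print(x,y)
a=cv2.resize(c["img"][max(0,y-70):max(0,y-70)+120,x-80:x+80],(400,300));b=cv2.resize(S["img"][230:350,150:310],(400,300))
cv2.imwrite("pics/end.png",np.hstack([a,b])[:,:,::-1])
E
```

```text
clock: 38.9
ee_pos: [0.5376, 0.276, 0.0832]
tcp_rot: [-3.056, -0.724, 0.008]
wrist_force: [-1.0, -0.2, -0.2]
gripper_width: 0.777
grasp_force: 0.0
clock: 39.7
ee_pos: [0.4266, 0.2192, 0.1967]
tcp_rot: [3.055, 0.726, -0.011]
wrist_force: [1.4, 0.2, 0.8]
gripper_width: 0.794
grasp_force: 0.0
[0.42660031 0.21922499 0.19666022] [1.37608697 0.1954646  0.81531423]
320 61
```

View pics/end.png

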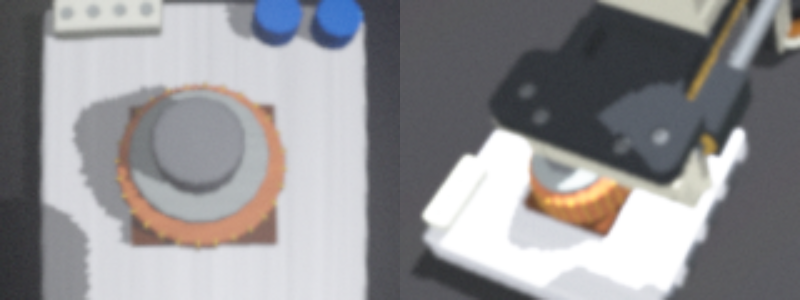

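The whole stack is in place: the cap sits centred on the ring, the ring on the toroid and the toroid on the plate. The gripper is clear of it, so I'm handing in.

```bash
python3 -c "
from rig import *
print(close_job())"
```

```text
the job is handed in; nothing more can be done
None
```

The square plate, copper toroid, clamping ring and end cap are stacked on the bolt in that order and released; the last wrist picture shows them centred, and the job was handed in at about 40 s of the 104 s allowed, though hand-in returned no verdict.

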